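Click the stick battery into its charger

TASK

Of the three round battery packs standing on the repair table, take the medium one with the groove round its lower part and push it upright down into the bay of the charger, past the sprung side ball, until it clicks and stands fully home on the bay floor; then let go. Push it in by hand rather than dropping it, and leave the thick and the thin pack standing where they are.

Things in the scene. Friction and masses are not known exactly. Their poses are not given: they have to be found in the camera images.
- stick_pack_mid (a point): Centre of the pack to load: loose upright black cylinder with a grey band, 38 mm in diameter, 115 mm tall (this point 57.5 mm above its underside), 0.1 to 0.21 kg. Foot tapers over the lowest 14 mm to 26 mm; a V groove 4 mm deep with a steel ring runs round it 22 to 40 mm up. z up its axis; yaw does not matter. Gripped within 35 mm of its top, the fingers stay clear of the charger.
- bay_floor (a point): Centre of the bay floor of the fixed grey charger, 12 mm above the table; z up. Square well 44 x 44 mm along x and y, 50 mm deep, then a black 45-degree lip, 65 mm wide at its top, 60 mm above this point. A 20 mm steel ball stands out 11 mm from the +x wall, 31 mm up; a 10 to 20 N push drives the pack past it. Home: pack centre 57.5 mm above this point, pressed up to 3 mm to -x.
- thick_pack_mid (a point): Centre of a bystander: a loose upright plain cylinder without groove, 54 mm in diameter, 100 mm tall (this point is 50 mm above its underside). Too thick for the bay; leave it standing.
- thin_pack_mid (a point): Centre of a bystander: a loose upright plain cylinder without groove, 26 mm in diameter, 75 mm tall (this point is 37.5 mm above its underside). Too thin for the charger; leave it standing.
Things that resemble listed ones, but are neither listed nor needed, are in the scene too. What is shaped like the part that bears stick_pack_mid but green or red is not meant.

How it is judged:
By the outcome, as a careful person would: the job done as asked, in the order asked, and still so for the second after the job is handed in, with the robot touching nothing.
It also fails if it takes over 40 s, if anything falls off the work surface, if the arm or the gripper's body presses on something with over 40 N, if the wrist force passes 120 N, or if a joint passes its speed limit or range.

ROBOT

A 6-joint arm with a two-finger parallel gripper is mounted at the origin on the work surface. World frame = base frame: x ahead of the robot, y to its left, z up, the work surface at z = 0. Lengths are in m, angles in degrees, forces in N, time in s.
With the tool pointing down it reaches from about 0.35 to 0.975 m from the base axis. Payload 17.4 kg.
Tool frame: the origin (TCP) lies midway between the tips of the shut fingers; the grasp point (between the pads) lies 19 mm behind it; z points along the fingers, y is the direction in which the jaws open and shut (so a half turn about z gives the same grasp; the last joint's range is limited). The gripper opens to 85 mm and grips with 20 to 120 N. Pads are 22 mm wide; open, the fingers measure 114 mm over their backs; the gripper's body (76 mm by 85 mm) begins 54 mm behind the grasp point. The pads swing forward as they close: fully open they stand 13 mm farther back than shut.
Start: joints at [-68.858, 6.646, 82.598, -0, 90.757, -2.166], TCP at [0.267, -0.62, 0.231] pointing down, gripper open.
Joint ranges: [-162.19, 162.19], [-47.58, 125.68], [4.15, 143.07], [-65.23, 245.23], [0.69, 171.88], [-170.13, 170.13]. Speed limits (degrees/s): [108.29, 108.29, 127.2, 180, 180, 180].

INTERFACE

Orientations are given as a 3x3 rotation matrix whose columns are the frame's x, y, z axes.
In Python, from workcell import bot, get_image gives the robot as it stands.
- The arm moves only by the shell command python3 -m jog 'ROWS' [OPENING]. ROWS is JSON, a list of rows, each an object with "offset": the shift along the tool's x, y, z in mm, a list of three; "dr": the turn, a rotation vector about the tool's x, y, z in rad, a list of three. A call has exactly 8 rows; each row shifts and turns the commanded pose from where the row before left it, along the tool's axes as they then stand; what a row does not reach is not made up. A row lasts 1/10 s, in which the tool goes at most 50 mm and 8.59 degrees, less where a joint would pass 70% of its speed; a pose out of reach is approached as far as the arm can. A call with a gripper value outside its range is refused whole. OPENING is the opening, from -1 (shut) to 1 (fully open), so that 0 is half open, set as the call begins (- or left out, the last holds). The fingers move at their own pace and stop on an object; the grip force is fixed at half the most. Time passes only in rows, so rows that do not move let the fingers close, or fill a call up. It gives the time, the measured TCP pose, the force and the opening at its end, in the units of the state.
- bot.get_state(): the state, without advancing time (a new reading comes with each control period).
- get_image(name): name is "side" or "top" or "wrist"; returns a dict with "image" (480x640x3 uint8, blue, green, red), "range_z" (480x640 float32, m along the optical axis (not along the pixel's ray), 0 where there is no reading), "fx", "fy", "cx", "cy" (pixels), "T" (4x4, takes a point from camera to world coordinates). Camera axes: x right, y down, z forward; pixel columns grow to the right and rows downward; lengths in m; the calibration is good to about 2 mm. A picture is of the moment at which its call begins.
- bot.sign_off(): hands the job in, once; it reports no verdict.
The state is a dict: "time_s": time; "q": joint angles; "joint_vel": joint speeds; "joint_efforts": joint torques, N m; "eef_pos": TCP position; "tcp_rot": TCP orientation; "wrist_force": force on the tool from outside, world axes, zero at the start; "moment": the same for the moment, N m; "opening": finger opening in m.
Only numpy, scipy, OpenCV 4.12 (cv2) and the standard library are available. Lean on these libraries where they do the work, as an engineer would, in place of code of your own. Each camera call takes 0.05 s, during which the arm holds its last target. There are 200 camera calls.

## Working session

There is one attempt and no reset: what is moved stays moved. The work goes in short steps, Python scripts to look and compute and a shell command to move; the robot and the scene stay as the last step left them, time stands still between calls to the robot, and variables do not carry over. Pictures are saved under pics/ and viewed, about 8 in all and at most 12, crops included, and the job is handed in when it is done.

```bash
mkdir -p pics
python3 - <<'E'
from workcell import bot,get_image
import cv2,numpy as np
for n in("top","side"):
    d=get_image(n);cv2.imwrite(f"pics/{n}1.png",d["image"]);np.savez(f"{n}1.npz",**d)
    print(n,d["fx"],d["cx"],d["cy"],np.round(d["T"],3).tolist())
s=bot.get_state();print(s["time_s"],s["eef_pos"],s["tcp_rot"],s["opening"])
E
```

```text
top 599.0154279440814 318.8226146307638 237.11739327206848 [[0.0, -0.987, 0.16, 0.358], [-1.0, 0.0, 0.003, -0.051], [-0.003, -0.16, -0.987, 1.15], [0.0, 0.0, 0.0, 1.0]]
side 514.6960666480835 323.0483337426491 248.47597133925086 [[0.973, -0.173, 0.155, 0.401], [-0.233, -0.709, 0.666, -0.596], [-0.005, -0.684, -0.729, 0.712], [0.0, 0.0, 0.0, 1.0]]
0.1 [ 0.26701719 -0.61976296  0.23062853] [[ 9.18385564e-01  3.95686485e-01 -4.01653104e-04]
 [ 3.95686689e-01 -9.18385062e-01  9.59816187e-04]
 [ 1.09140826e-05 -1.04041012e-03 -9.99999459e-01]] 0.08519949264858698
```

View pics/top1.png

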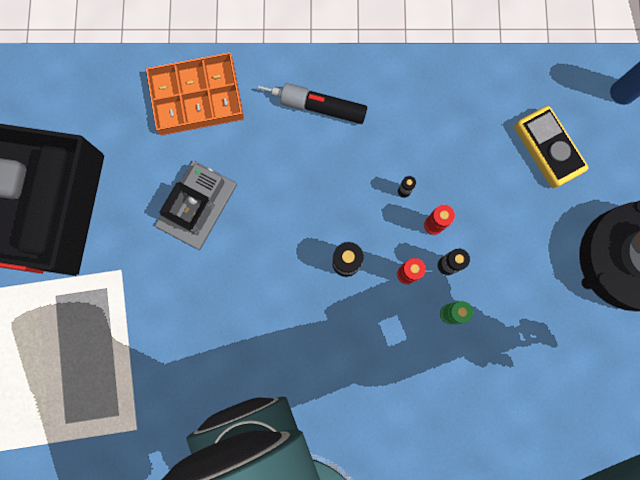

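View pics/side1.png

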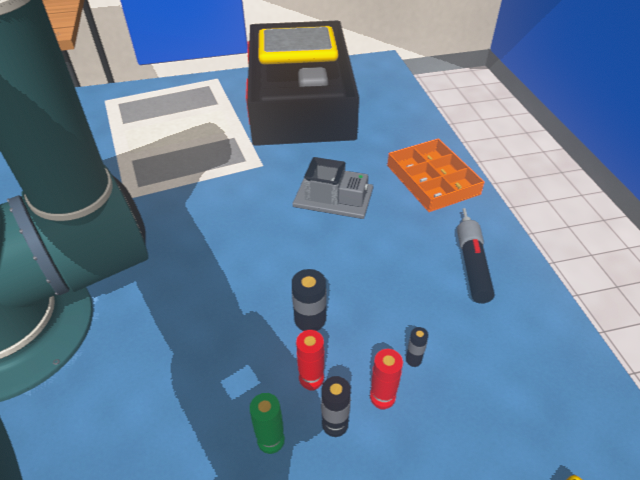

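Top view: thick pack at (348,258), medium black pack with the groove/ring at (456,260), thin pack at (407,185). The lookalikes are red at (411,270) and (440,218), and green at (459,312). The charger bay is at (184,207). In the side view the medium black pack is at (336,405) and has the steel ring near its foot, so it fits the description. Next: a confirming crop and the measurement.

```bash
cat > h.py <<'E'
import numpy as np,cv2
def world(d):
    z=d["range_z"];v,u=np.mgrid[:480,:640]
    P=np.stack([(u-d["cx"])/d["fx"]*z,(v-d["cy"])/d["fy"]*z,z],-1)
    T=d["T"];W=P@T[:3,:3].T+T[:3,3];W[z<=0]=np.nan
    return W
def ray(d,u,v,h):
    r=d["T"][:3,:3]@np.array([(u-d["cx"])/d["fx"],(v-d["cy"])/d["fy"],1]);o=d["T"][:3,3]
    return o+r*(h-o[2])/r[2]
E
python3 - <<'E'
from h import *
t=dict(np.load("top1.npz"));s=dict(np.load("side1.npz"))
W=world(t)
def circ(n,u,v,r,h):
    m=np.zeros((480,640),bool);m[v-r:v+r,u-r:u+r]=1
    m&=abs(W[...,2]-h)<.006
    p=np.argwhere(m)[:,::-1].astype(np.float32)
    if len(p)<5: print(n,'few',len(p));return
    c,rad=cv2.minEnclosingCircle(p);q=W[m]
    print(n,c,rad,ray(t,*c,h).round(4),len(p),np.median(q,0).round(4))
circ('mid',456,260,22,.115);circ('thick',348,258,24,.1);circ('thin',407,185,16,.075)
circ('redA',411,270,18,.115);circ('redB',440,218,20,.115);circ('green',459,312,20,.115)
# charger lip top z=.072
m=np.zeros((480,640),np.uint8);m[165:255,140:250]=1
hh=W[...,2]
m2=(m>0)&(abs(hh-.072)<.005);p=np.argwhere(m2)[:,::-1].astype(np.float32)
k=cv2.minAreaRect(p);b=cv2.boxPoints(k);print(k,b);print([ray(t,*x,.072).round(4).tolist() for x in b],ray(t,*k[0],.072))
for v in range(180,236,6): print(v,(hh[v,156:222:5]*1000).round())
a=cv2.resize(t["image"][160:260,140:260],None,fx=4,fy=4,interpolation=2)
c=cv2.resize(s["image"][360:450,280:388],None,fx=4.44,fy=4.44,interpolation=2)[:400,:]
cv2.imwrite("pics/crop1.png",np.hstack([a,c[:400,:320]])[:, :800])
E
```

```text
mid (458.0, 259.0) 11.180439949035645 [ 0.4868 -0.29    0.115 ] 372 [ 0.4866 -0.2902  0.1154]
thick (347.4368896484375, 256.84466552734375) 15.223398208618164 [ 0.4926 -0.0985  0.1   ] 714 [ 0.4924 -0.0986  0.1005]
thin (408.3390808105469, 183.20115661621094) 7.3903069496154785 [ 0.6326 -0.213   0.075 ] 156 [ 0.6333 -0.2128  0.0756]
redA (413.7954406738281, 268.8977355957031) 10.9983549118042 [ 0.4696 -0.2128  0.115 ] 373 [ 0.4694 -0.2127  0.1153]
redB (442.9666748046875, 215.36666870117188) 11.05158805847168 [ 0.5642 -0.2665  0.115 ] 364 [ 0.5643 -0.2665  0.1155]
green (461.29998779296875, 311.8999938964844) 11.458735466003418 [ 0.3955 -0.2923  0.115 ] 391 [ 0.3953 -0.2919  0.1155]
((183.6697235107422, 205.89907836914062), (38.60527038574219, 38.469818115234375), 28.300758361816406) [[157.55505 213.68347]
 [175.79358 179.81192]
 [209.7844  198.11469]
 [191.54587 231.98624]]
[[0.5762, 0.2483, 0.072], [0.6402, 0.2172, 0.072], [0.6054, 0.1532, 0.072], [0.5421, 0.1847, 0.072]] [0.59075743 0.2008177  0.072     ]
180 [ 3.  1.  3.  3.  1. 14. 53. 55. 55. 57. 56. 55. 55. 44.]
186 [-1.  5. -4.  4. 72. 67. 72. 60. 53. 56. 54. 54. 49. 23.]
192 [-1. -0. -1. 71. 67. 58. 68. 68. 72. 52. 52. 53. 32. 12.]
198 [-2.  2. -2. 66. 65. 39.  9. 56. 65. 70. 71. 45.  8. 13.]
204 [-1.  1. 71. 65. 46. 21. 14. 46. 11. 68. 69. 37. 12. 11.]
210 [ 1. 73. 65. 50. 24. 15. 15. 14. 62. 70. 44. 14. 12. 14.]
216 [-1. 15. 76. 66. 62. 14. 14. 14. 69. 61. 25. 16.  9.  2.]
222 [ 1. 13. 10. 15. 70. 71. 65. 65. 72. 35. 14. 17. -1. -1.]
228 [-1. 17. 10. 14. 12. 11. 74. 73. 46. 14. 12. 10.  3.  1.]
234 [-1. -1.  1.  9. 14.  9. 13. 16. 24. 10. 11. -4.  4.  1.]
```

View pics/crop1.png

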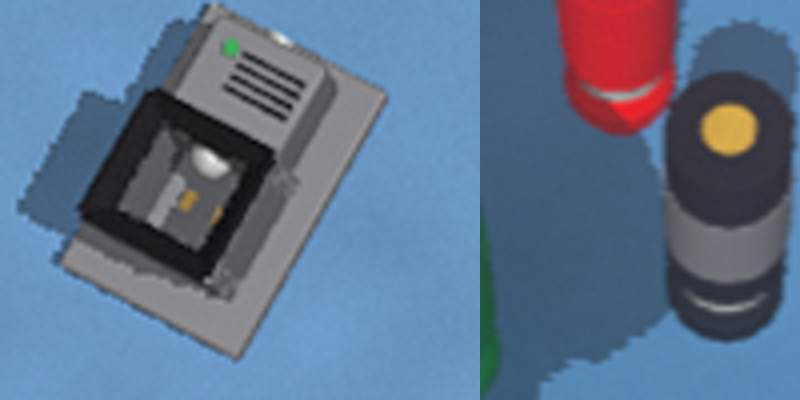

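The crop confirms it: the black pack with grey band and steel ring at its foot (right, ring near crop (728,300)) is the medium one. The bay is on the left, with its ball on the upper-right wall. The pack is at (0.487,-0.290). The bay centre is at (0.591,0.201), with bay +x ≈ (0.90,-0.44). I'll set the jaws along bay x, which also keeps the fingers clear of the neighbours.

```bash
python3 -m jog '[{"offset":[0,0,0],"dr":[0,0,-0.142]},{"offset":[0,0,0],"dr":[0,0,-0.142]},{"offset":[0,0,0],"dr":[0,0,-0.142]},{"offset":[0,0,0],"dr":[0,0,-0.142]},{"offset":[0,0,0],"dr":[0,0,-0.142]},{"offset":[40,5,0],"dr":[0,0,0]},{"offset":[40,5,0],"dr":[0,0,0]},{"offset":[40,5,0],"dr":[0,0,0]}]' 1
python3 -m jog '[{"offset":[40,5,0],"dr":[0,0,0]},{"offset":[40,5,0],"dr":[0,0,0]},{"offset":[40,5,0],"dr":[0,0,0]},{"offset":[40,5,0],"dr":[0,0,0]},{"offset":[30,5,0],"dr":[0,0,0]},{"offset":[20,5,0],"dr":[0,0,0]},{"offset":[0,0,0],"dr":[0,0,0]},{"offset":[0,0,0],"dr":[0,0,0]}]'
python3 - <<'E'
from h import *
from workcell import bot,get_image
s=bot.get_state();R=s["tcp_rot"];p=s["eef_pos"]
print(p,R.round(3).tolist(),s["wrist_force"],"to pick mm",(R.T@(np.array([.4867,-.290,.074])-p)*1000).round(1))
d=get_image("wrist");cv2.imwrite("pics/w1.png",d["image"]);W=world(d)
m=abs(W[...,2]-.115)<.006
n,l,st,c=cv2.connectedComponentsWithStats(m.astype(np.uint8))
for i in range(1,n):
    if st[i,4]>200:
        q=np.argwhere(l==i)[:,::-1].astype(np.float32);cc,r=cv2.minEnclosingCircle(q);print(st[i],cc,r,ray(d,*cc,.115).round(4))
E
```

```text
time_s: 0.9
eef_pos: [0.3335, -0.5174, 0.2308]
tcp_rot: [[0.439, 0.898, -0.0], [0.898, -0.439, 0.001], [0.0, -0.001, -1.0]]
wrist_force: [0.5, -0.8, 0.2]
opening: 0.0854
time_s: 1.7
eef_pos: [0.4522, -0.343, 0.231]
tcp_rot: [[0.438, 0.899, -0.001], [0.899, -0.438, 0.0], [-0.0, -0.0, -1.0]]
wrist_force: [0.7, -0.6, -0.2]
opening: 0.0853
[ 0.45221184 -0.34297676  0.23104748] [[0.438, 0.899, -0.001], [0.899, -0.438, 0.0], [-0.0, -0.0, -1.0]] [ 0.71370926 -0.63826207 -0.17862489] to pick mm [ 62.7   7.9 157. ]
[ 233   35   55   62 2589] (259.5735778808594, 65.43650817871094) 30.65975570678711 [ 0.4702 -0.2132  0.115 ]
[ 388   47   56   60 2556] (413.8691711425781, 75.8354721069336) 30.56344223022461 [ 0.5634 -0.2658  0.115 ]
[ 305  132   51   52 2052] (329.9151611328125, 157.82037353515625) 25.904518127441406 [ 0.4873 -0.2902  0.115 ]
[ 201  189   50   49 1869] (225.1914825439453, 212.48226928710938) 25.116846084594727 [ 0.3971 -0.2917  0.115 ]
[ 490  443   57   37 1602] (517.4846801757812, 470.19049072265625) 28.57274627685547 [ 0.5252 -0.6378  0.115 ]
```

View pics/w1.png

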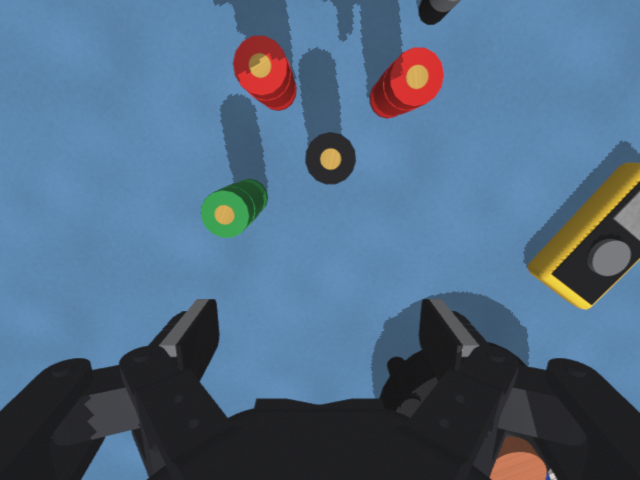

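The wrist view shows the black pack at (330,158), with the reds at (260,65) and (414,76) and green at (225,212). It puts the pack at (0.4873,-0.2902), which agrees with the top view. Now over it, then down.

```bash
python3 -m jog '[{"offset":[25,3,0],"dr":[0,0,0]},{"offset":[25,3,0],"dr":[0,0,0]},{"offset":[13,2.5,0],"dr":[0,0,0]},{"offset":[0,0,0],"dr":[0,0,0]},{"offset":[0,0,20],"dr":[0,0,0]},{"offset":[0,0,30],"dr":[0,0,0]},{"offset":[0,0,30],"dr":[0,0,0]},{"offset":[0,0,20],"dr":[0,0,0]}]'
python3 -m jog '[{"offset":[0,0,20],"dr":[0,0,0]},{"offset":[0,0,15],"dr":[0,0,0]},{"offset":[0,0,12],"dr":[0,0,0]},{"offset":[0,0,10],"dr":[0,0,0]},{"offset":[0,0,0],"dr":[0,0,0]},{"offset":[0,0,0],"dr":[0,0,0]},{"offset":[0,0,0],"dr":[0,0,0]},{"offset":[0,0,0],"dr":[0,0,0]}]'
python3 -m jog '[{"offset":[0,0,0],"dr":[0,0,0]},{"offset":[0,0,0],"dr":[0,0,0]},{"offset":[0,0,0],"dr":[0,0,0]},{"offset":[0,0,0],"dr":[0,0,0]},{"offset":[0,0,0],"dr":[0,0,0]},{"offset":[0,0,0],"dr":[0,0,0]},{"offset":[0,0,0],"dr":[0,0,0]},{"offset":[0,0,0],"dr":[0,0,0]}]' -1
```

```text
time_s: 2.55
eef_pos: [0.4863, -0.291, 0.1291]
tcp_rot: [[0.439, 0.898, -0.002], [0.898, -0.439, 0.001], [-0.0, -0.002, -1.0]]
wrist_force: [0.3, -0.5, -0.0]
opening: 0.0853
time_s: 3.35
eef_pos: [0.4878, -0.2904, 0.0751]
tcp_rot: [[0.438, 0.899, 0.001], [0.899, -0.438, -0.001], [-0.0, 0.001, -1.0]]
wrist_force: [-0.3, 0.9, -0.3]
opening: 0.0851
time_s: 4.15
eef_pos: [0.4876, -0.2903, 0.0745]
tcp_rot: [[0.439, 0.899, 0.0], [0.899, -0.439, -0.0], [-0.0, 0.0, -1.0]]
wrist_force: [-0.1, 1.1, 5.5]
opening: 0.0364
```

```bash
python3 -m jog '[{"offset":[0,0,-10],"dr":[0,0,0]},{"offset":[0,0,-20],"dr":[0,0,0]},{"offset":[0,0,-30],"dr":[0,0,0]},{"offset":[0,0,-30],"dr":[0,0,0]},{"offset":[0,0,-30],"dr":[0,0,0]},{"offset":[0,0,-25],"dr":[0,0,0]},{"offset":[0,0,-15],"dr":[0,0,0]},{"offset":[0,0,0],"dr":[0,0,0]}]'
python3 -m jog '[{"offset":[15,-4,0],"dr":[0,0,0]},{"offset":[30,-8,0],"dr":[0,0,0]},{"offset":[40,-10,0],"dr":[0,0,0]},{"offset":[40,-10,0],"dr":[0,0,0]},{"offset":[40,-10,0],"dr":[0,0,0]},{"offset":[40,-10,0],"dr":[0,0,0]},{"offset":[40,-10,0],"dr":[0,0,0]},{"offset":[40,-10,0],"dr":[0,0,0]}]'
python3 -m jog '[{"offset":[40,-10,0],"dr":[0,0,0]},{"offset":[35,-9,0],"dr":[0,0,0]},{"offset":[25,-6,0],"dr":[0,0,0]},{"offset":[10,-3,0],"dr":[0,0,0]},{"offset":[0,0,0],"dr":[0,0,0]},{"offset":[0,0,0],"dr":[0,0,0]},{"offset":[0,0,0],"dr":[0,0,0]},{"offset":[0,0,0],"dr":[0,0,0]}]'
python3 - <<'E'
from h import *
from workcell import bot,get_image
s=bot.get_state();R=s["tcp_rot"];p=s["eef_pos"]
print(p,s["opening"],"to bay mm",(R.T@(np.array([.5908,.2009,.086])-p)*1000).round(1))
d=get_image("wrist");W=world(d)
cv2.imwrite("pics/w2.png",d["image"])
hh=W[...,2]
m=(abs(hh-.072)<.004)&(np.hypot(W[...,0]-.591,W[...,1]-.201)<.055)
q=np.argwhere(m)[:,::-1].astype(np.float32)
if len(q)>20:
    k=cv2.minAreaRect(q);b=cv2.boxPoints(k);print(k,len(q),ray(d,*k[0],.072).round(4));print([ray(d,*x,.072).round(4).tolist() for x in b])
t=get_image("top");V=world(t)
m=np.zeros((480,640),bool);m[100:300,100:350]=1
# pack top height and lip in top/side
for n,e in(("top",t),("side",get_image("side"))):
    V=world(e);z=V[...,2];m=(abs(z-.072)<.004)&(np.hypot(V[...,0]-.591,V[...,1]-.201)<.055)
    q=np.argwhere(m)[:,::-1].astype(np.float32);print(n,len(q))
    if len(q)>20:
        k=cv2.minAreaRect(q);b=cv2.boxPoints(k);print([ray(e,*x,.072).round(4).tolist() for x in b],ray(e,*k[0],.072).round(4))
    if n=="side": cv2.imwrite("pics/s2.png",cv2.resize(e["image"][60:260,220:460],None,fx=3,fy=3))
E
```

```text
time_s: 4.95
eef_pos: [0.4879, -0.2905, 0.2363]
tcp_rot: [[0.439, 0.899, 0.002], [0.899, -0.439, -0.001], [-0.0, 0.003, -1.0]]
wrist_force: [-0.4, -1.1, -0.6]
opening: 0.0371
time_s: 5.75
eef_pos: [0.5471, -0.0, 0.2325]
tcp_rot: [[0.438, 0.899, -0.002], [0.899, -0.438, 0.0], [-0.001, -0.002, -1.0]]
wrist_force: [0.6, 1.0, -0.8]
opening: 0.0366
time_s: 6.55
eef_pos: [0.5708, 0.1077, 0.2343]
tcp_rot: [[0.44, 0.898, 0.0], [0.898, -0.44, -0.0], [-0.0, 0.0, -1.0]]
wrist_force: [0.1, -0.2, -1.6]
opening: 0.0368
[0.57080271 0.10770715 0.23434337] 0.036831154466081935 to bay mm [ 92.5 -23.  148.3]
((290.3390808105469, 117.82797241210938), (85.35260772705078, 88.18436431884766), 1.9091522693634033) 2524 [0.591  0.2029 0.072 ]
[[0.5403, 0.1887, 0.072], [0.5768, 0.2487, 0.072], [0.6385, 0.2162, 0.072], [0.6061, 0.1538, 0.072]]
top 250
[[0.5759, 0.2477, 0.072], [0.6205, 0.2261, 0.072], [0.5871, 0.1644, 0.072], [0.543, 0.1863, 0.072]] [0.5815 0.2061 0.072 ]
side 225
[[0.5456, 0.1813, 0.072], [0.5683, 0.2507, 0.072], [0.6375, 0.2121, 0.072], [0.6119, 0.1454, 0.072]] [0.5908 0.1964 0.072 ]
```

View pics/w2.png

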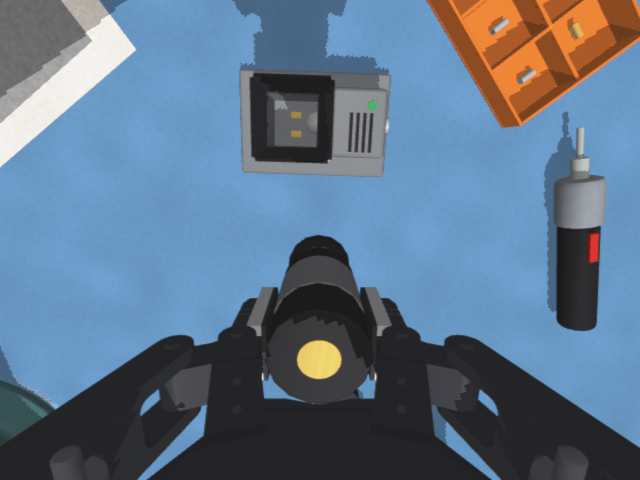

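View pics/s2.png

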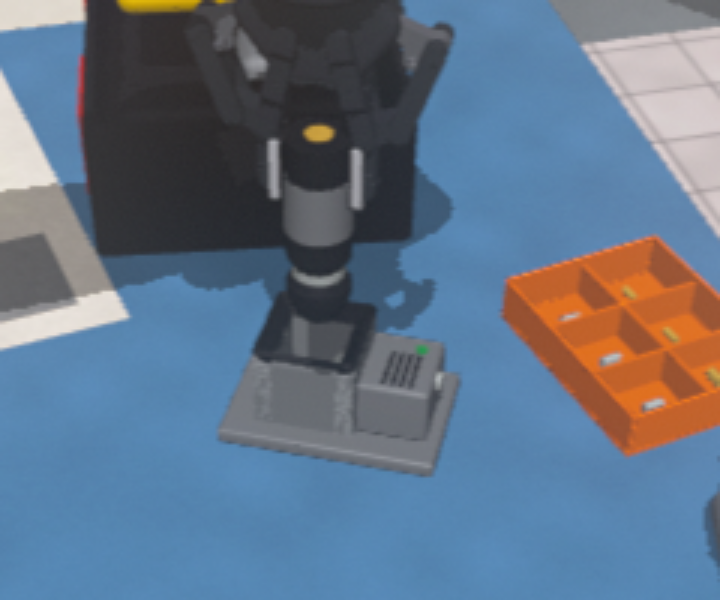

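The pack hangs upright in the jaws (wrist image, top at (319,360)). The bay is at (290,118) with its ball on the right wall, and the wrist view agrees with the top view to within 2 mm. Moving over it.

```bash
python3 -m jog '[{"offset":[20,-5,0],"dr":[0,0,0]},{"offset":[30,-8,0],"dr":[0,0,0]},{"offset":[25,-7,0],"dr":[0,0,0]},{"offset":[13,-3,0],"dr":[0,0,0]},{"offset":[5,-1,0],"dr":[0,0,0]},{"offset":[0,0,20],"dr":[0,0,0]},{"offset":[0,0,20],"dr":[0,0,0]},{"offset":[0,0,0],"dr":[0,0,0]}]'
python3 -m jog '[{"offset":[0,0,15],"dr":[0,0,0]},{"offset":[0,0,15],"dr":[0,0,0]},{"offset":[0,0,0],"dr":[0,0,0]},{"offset":[0,0,0],"dr":[0,0,0]},{"offset":[0,0,0],"dr":[0,0,0]},{"offset":[0,0,0],"dr":[0,0,0]},{"offset":[0,0,0],"dr":[0,0,0]},{"offset":[0,0,0],"dr":[0,0,0]}]'
python3 - <<'E'
from h import *
from workcell import bot,get_image
s=bot.get_state();R=s["tcp_rot"];p=s["eef_pos"]
print(p,s["wrist_force"],"to bay mm",(R.T@(np.array([.591,.2015,.086])-p)*1000).round(1))
a=get_image("side");d=get_image("wrist")
x=cv2.resize(a["image"][110:230,270:390],(480,480),interpolation=2)
y=d["image"][0:480,160:480]
cv2.imwrite("pics/c3.png",np.hstack([x,y]))
E
```

```text
time_s: 7.5
eef_pos: [0.5892, 0.2017, 0.1916]
tcp_rot: [[0.439, 0.898, -0.004], [0.898, -0.439, -0.001], [-0.003, -0.003, -1.0]]
wrist_force: [0.7, -0.8, -2.8]
opening: 0.0368
time_s: 8.3
eef_pos: [0.5901, 0.2028, 0.1646]
tcp_rot: [[0.439, 0.899, 0.0], [0.899, -0.439, 0.0], [0.0, 0.0, -1.0]]
wrist_force: [0.2, 0.2, -2.0]
opening: 0.0367
[0.5901487  0.20279023 0.16458433] [ 0.22106312  0.22431348 -2.02428377] to bay mm [-0.8  1.3 78.6]
```

View pics/c3.png

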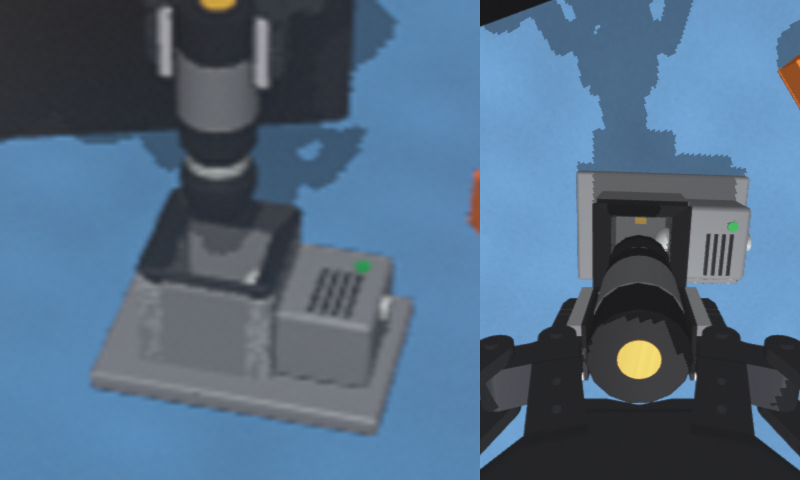

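The pack hangs centred over the bay: foot at (217,200) in the side crop, over the lip. Lowering in stages and watching the force.

```bash
python3 -m jog '[{"offset":[-0.5,0,8],"dr":[0,0,0]},{"offset":[0,0,8],"dr":[0,0,0]},{"offset":[0,0,8],"dr":[0,0,0]},{"offset":[0,0,4],"dr":[0,0,0]},{"offset":[0,0,4],"dr":[0,0,0]},{"offset":[0,0,0],"dr":[0,0,0]},{"offset":[0,0,0],"dr":[0,0,0]},{"offset":[0,0,0],"dr":[0,0,0]}]'
python3 -m jog '[{"offset":[0,0,3],"dr":[0,0,0]},{"offset":[0,0,3],"dr":[0,0,0]},{"offset":[0,0,2],"dr":[0,0,0]},{"offset":[0,0,0],"dr":[0,0,0]},{"offset":[0,0,0],"dr":[0,0,0]},{"offset":[0,0,0],"dr":[0,0,0]},{"offset":[0,0,0],"dr":[0,0,0]},{"offset":[0,0,0],"dr":[0,0,0]}]'
```

```text
time_s: 9.2
eef_pos: [0.59, 0.2023, 0.1327]
tcp_rot: [[0.439, 0.899, 0.0], [0.899, -0.439, 0.0], [0.0, 0.0, -1.0]]
wrist_force: [-0.6, 0.3, -0.3]
opening: 0.0369
time_s: 10.0
eef_pos: [0.5899, 0.2023, 0.1244]
tcp_rot: [[0.439, 0.899, 0.0], [0.899, -0.439, 0.0], [0.0, 0.0, -1.0]]
wrist_force: [-0.5, 0.3, -0.7]
opening: 0.0369
```

```bash
python3 -m jog '[{"offset":[0,0,3],"dr":[0,0,0]},{"offset":[0,0,3],"dr":[0,0,0]},{"offset":[0,0,3],"dr":[0,0,0]},{"offset":[0,0,3],"dr":[0,0,0]},{"offset":[0,0,0],"dr":[0,0,0]},{"offset":[0,0,0],"dr":[0,0,0]},{"offset":[0,0,0],"dr":[0,0,0]},{"offset":[0,0,0],"dr":[0,0,0]}]'
python3 -m jog '[{"offset":[0,0,2],"dr":[0,0,0]},{"offset":[0,0,2],"dr":[0,0,0]},{"offset":[0,0,2],"dr":[0,0,0]},{"offset":[0,0,2],"dr":[0,0,0]},{"offset":[0,0,0],"dr":[0,0,0]},{"offset":[0,0,0],"dr":[0,0,0]},{"offset":[0,0,0],"dr":[0,0,0]},{"offset":[0,0,0],"dr":[0,0,0]}]'
```

```text
time_s: 10.8
eef_pos: [0.589, 0.2028, 0.1117]
tcp_rot: [[0.438, 0.899, -0.002], [0.899, -0.438, 0.001], [-0.0, -0.003, -1.0]]
wrist_force: [-7.5, 2.7, 0.1]
opening: 0.0365
time_s: 11.6
eef_pos: [0.5886, 0.2028, 0.1032]
tcp_rot: [[0.438, 0.899, -0.003], [0.899, -0.438, 0.001], [-0.001, -0.003, -1.0]]
wrist_force: [-7.4, 3.9, -1.6]
opening: 0.0365
```

```bash
python3 -m jog '[{"offset":[0,0,2],"dr":[0,0,0]},{"offset":[0,0,2],"dr":[0,0,0]},{"offset":[0,0,2],"dr":[0,0,0]},{"offset":[0,0,2],"dr":[0,0,0]},{"offset":[0,0,2],"dr":[0,0,0]},{"offset":[0,0,0],"dr":[0,0,0]},{"offset":[0,0,0],"dr":[0,0,0]},{"offset":[0,0,0],"dr":[0,0,0]}]'
python3 -m jog '[{"offset":[0,0,2],"dr":[0,0,0]},{"offset":[0,0,2],"dr":[0,0,0]},{"offset":[0,0,1],"dr":[0,0,0]},{"offset":[0,0,0],"dr":[0,0,0]},{"offset":[0,0,0],"dr":[0,0,0]},{"offset":[0,0,0],"dr":[0,0,0]},{"offset":[0,0,0],"dr":[0,0,0]},{"offset":[0,0,0],"dr":[0,0,0]}]'
```

```text
time_s: 12.4
eef_pos: [0.5885, 0.2026, 0.0928]
tcp_rot: [[0.438, 0.899, -0.004], [0.899, -0.438, 0.0], [-0.001, -0.004, -1.0]]
wrist_force: [-5.4, 3.0, -6.9]
opening: 0.0364
time_s: 13.2
eef_pos: [0.5885, 0.2026, 0.0877]
tcp_rot: [[0.438, 0.899, -0.004], [0.899, -0.438, 0.0], [-0.001, -0.003, -1.0]]
wrist_force: [-5.0, 2.9, -7.6]
opening: 0.0365
```

```bash
python3 -m jog '[{"offset":[0,0,1],"dr":[0,0,0]},{"offset":[0,0,1],"dr":[0,0,0]},{"offset":[0,0,0],"dr":[0,0,0]},{"offset":[0,0,0],"dr":[0,0,0]},{"offset":[0,0,0],"dr":[0,0,0]},{"offset":[0,0,0],"dr":[0,0,0]},{"offset":[0,0,0],"dr":[0,0,0]},{"offset":[0,0,0],"dr":[0,0,0]}]'
python3 - <<'E'
from h import *
from workcell import get_image
d=get_image("side");W=world(d);z=W[...,2]
m=(z>.115)&(z<.14)&(np.hypot(W[...,0]-.5885,W[...,1]-.2026)<.012);print(m.sum(),np.median(z[m]))
d=get_image("wrist");W=world(d);z=W[...,2]
m=(z>.1)&(z<.15)&(np.hypot(W[...,0]-.5885,W[...,1]-.2026)<.012);print(m.sum(),np.percentile(z[m],[10,50,90]))
E
```

```text
time_s: 14.0
eef_pos: [0.5889, 0.2027, 0.0867]
tcp_rot: [[0.438, 0.899, -0.003], [0.899, -0.438, 0.0], [-0.001, -0.003, -1.0]]
wrist_force: [-6.8, 2.9, -0.3]
opening: 0.0367
78 0.12669987942105937
3260 [0.12618468 0.12696424 0.12773979]
```

The pack top is at 0.127 m, which is home height. A small firm press will confirm floor contact.

```bash
python3 -m jog '[{"offset":[0,0,1],"dr":[0,0,0]},{"offset":[0,0,0],"dr":[0,0,0]},{"offset":[0,0,0],"dr":[0,0,0]},{"offset":[0,0,0],"dr":[0,0,0]},{"offset":[0,0,0],"dr":[0,0,0]},{"offset":[0,0,0],"dr":[0,0,0]},{"offset":[0,0,0],"dr":[0,0,0]},{"offset":[0,0,0],"dr":[0,0,0]}]'
```

```text
time_s: 14.9
eef_pos: [0.589, 0.2028, 0.0866]
tcp_rot: [[0.438, 0.899, -0.002], [0.899, -0.438, 0.001], [-0.0, -0.002, -1.0]]
wrist_force: [-10.2, 2.1, 9.1]
opening: 0.0365
```

Floor contact: +9 N and no further motion. Releasing, with a 1 mm ease-off first, then going straight up.

```bash
python3 -m jog '[{"offset":[0,0,-1],"dr":[0,0,0]},{"offset":[0,0,0],"dr":[0,0,0]},{"offset":[0,0,0],"dr":[0,0,0]},{"offset":[0,0,0],"dr":[0,0,0]},{"offset":[0,0,0],"dr":[0,0,0]},{"offset":[0,0,0],"dr":[0,0,0]},{"offset":[0,0,0],"dr":[0,0,0]},{"offset":[0,0,0],"dr":[0,0,0]}]' 0.6
python3 -m jog '[{"offset":[0,0,-5],"dr":[0,0,0]},{"offset":[0,0,-10],"dr":[0,0,0]},{"offset":[0,0,-20],"dr":[0,0,0]},{"offset":[0,0,-25],"dr":[0,0,0]},{"offset":[0,0,-25],"dr":[0,0,0]},{"offset":[0,0,-25],"dr":[0,0,0]},{"offset":[0,0,-20],"dr":[0,0,0]},{"offset":[0,0,0],"dr":[0,0,0]}]'
python3 -m jog '[{"offset":[-20,0,0],"dr":[0,0,0]},{"offset":[-35,0,0],"dr":[0,0,0]},{"offset":[-35,0,0],"dr":[0,0,0]},{"offset":[-20,0,0],"dr":[0,0,0]},{"offset":[0,0,0],"dr":[0,0,0]},{"offset":[0,0,0],"dr":[0,0,0]},{"offset":[0,0,0],"dr":[0,0,0]},{"offset":[0,0,0],"dr":[0,0,0]}]'
python3 - <<'E'
from h import *
from workcell import get_image
s=get_image("side");w=get_image("wrist");t=get_image("top")
for n,d in(("side",s),("wrist",w),("top",t)):
    W=world(d);z=W[...,2]
    for k,x,y,h in(("mid",.589,.2028,.127),("thick",.4925,-.0985,.1),("thin",.633,-.213,.075)):
        m=(abs(z-h)<.006)&(np.hypot(W[...,0]-x,W[...,1]-y)<.035)
        if m.sum()>20:
            c,r=cv2.minEnclosingCircle(np.argwhere(m)[:,::-1].astype(np.float32))
            print(n,k,m.sum(),np.median(z[m]).round(4),ray(d,*c,h).round(4))
x=cv2.resize(s["image"][130:450,260:460],(300,480),interpolation=2)
y=cv2.resize(w["image"][0:240],(480,180))
cv2.imwrite("pics/c4.png",np.hstack([x,cv2.copyMakeBorder(y,0,300,0,0,0)]))
E
```

```text
time_s: 15.7
eef_pos: [0.5899, 0.2023, 0.0873]
tcp_rot: [[0.439, 0.899, 0.0], [0.899, -0.439, 0.0], [0.0, 0.0, -1.0]]
wrist_force: [-0.0, -0.6, 0.3]
opening: 0.0679
time_s: 16.5
eef_pos: [0.5908, 0.2026, 0.2217]
tcp_rot: [[0.439, 0.899, 0.005], [0.899, -0.439, 0.002], [0.004, 0.004, -1.0]]
wrist_force: [-0.1, -0.1, 0.5]
opening: 0.0686
time_s: 17.3
eef_pos: [0.5419, 0.1041, 0.2171]
tcp_rot: [[0.438, 0.899, -0.0], [0.899, -0.438, 0.0], [-0.0, -0.0, -1.0]]
wrist_force: [0.2, 0.5, 0.2]
opening: 0.0681
side mid 222 0.1262 [0.5877 0.1945 0.127 ]
side thick 807 0.0997 [ 0.4926 -0.1039  0.1   ]
side thin 235 0.0744 [ 0.633  -0.2171  0.075 ]
wrist mid 3035 0.1267 [0.5883 0.2023 0.127 ]
wrist thin 38 0.0744 [ 0.6241 -0.2101  0.075 ]
top thick 717 0.1005 [ 0.4923 -0.0986  0.1   ]
top thin 158 0.0752 [ 0.633  -0.2133  0.075 ]
```

View pics/c4.png

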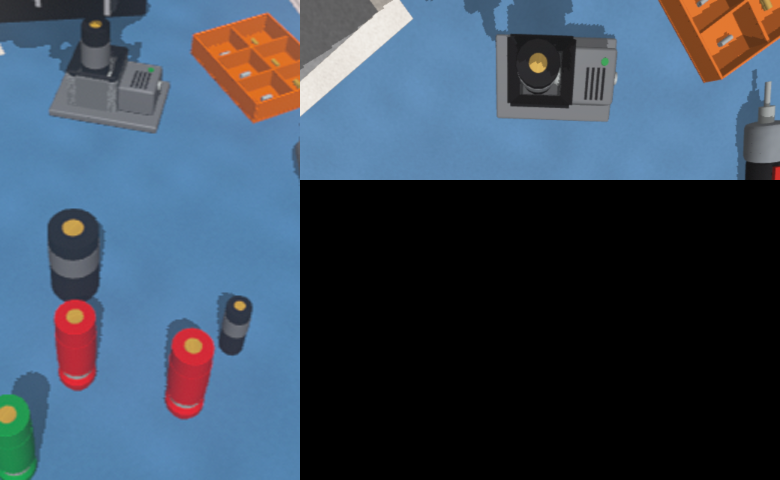

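The pack stands upright in the bay: (95,45) in the side crop, (538,63) in the wrist crop. Its top is at 0.1265 m, about 3 mm toward bay -x. The thick and thin packs haven't moved. Handing in.

```bash
python3 -c "
from workcell import bot
print(bot.sign_off())"
```

```text
the job is handed in; nothing more can be done
None
```

The medium grooved black pack is in the charger bay, pushed down past the ball, upright and on the bay floor. I then let go, backed the gripper clear and handed the job in at about 17.5 s.

**Seating:** The side load from the ball was about 8 N, and the pack was then drawn down into place. The floor stopped it with +9 N and no further motion. After release its top measured 0.1262 to 0.1267 m; fully home would be 0.127 m. It sits about 3 mm toward bay -x, as expected.

**Other packs:** The thick and thin packs stand within 1 mm of where they started. The red and green packs still look upright and in place.

**Disagreements:** The wrist and top cameras differed by about 2 mm on the bay position. The side camera's circle fits were off by 4 to 8 mm in y, probably because parts of the pack walls were caught in the height slice, so I did not use them. I couldn't hear the click; I inferred it from the forces and the final height.

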